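# Fill the table caddy for noodle supper

### The job

Get the condiment caddy ready for the noodle table: stand the small squeeze bottle, the low ceramic jar with the flat lid, the square pepper shaker and the flat toothpick box each upright in the caddy recess made for it (small round, large round, square, oblong in turn), seated flat on the recess floor and let go. Keep them upright on the way, so that nothing spills. The tall tea jar with the knob and the big washing-up bottle on its stand do not belong on the table: leave them where they are.

Things in the scene. Friction and masses are not known exactly. Their poses are not given: they have to be found in the camera images.
- bottle_center (a point): Small white plastic squeeze bottle with a nozzle (belongs in the caddy). 118 mm tall; straight round body 48 mm across from the counter to 74 mm up, then shoulder, screw collar and pointed nozzle. 0.10-0.18 kg. Stands upright; point on its axis half-way up (59 mm), z up. Grip the straight body.
- jar_center (a point): Low round white ceramic jar with a flat wooden lid without a knob (belongs in the caddy; lid is fixed to it). 62 mm across, 76 mm tall (lid the top 13 mm). 0.18-0.34 kg. Point on its axis half-way up (38 mm), z up.
- shaker_center (a point): Square steel pepper shaker with a perforated top (belongs in the caddy). 44 x 44 mm body (dark collar 46 mm square at 68-78 mm up), 84 mm tall. 0.10-0.18 kg. Point at its centre half-way up (42 mm); x and y are square to its sides, z up.
- picks_center (a point): Flat upright wooden toothpick box with a small slot in its top (belongs in the caddy). 28 mm (its x) by 60 mm (its y), 80 mm tall (z up). 0.06-0.10 kg. Point at its centre half-way up (40 mm). Grip it across the 28 mm.
- insert_bottle_floor (a point): Caddy insert for the small squeeze bottle: pale wooden block 90 mm square with the smaller round recess, 64 mm across, with a dark rubber floor. Recess 12 mm deep, its floor 8 mm and the block's rim 20 mm above the counter. Point: centre of the recess floor; z up, y along the caddy's row of blocks, x across it. Four such blocks lie 92 mm apart, in any order, in the caddy, a fixed dark wooden tray.
- insert_jar_floor (a point): Caddy insert for the low jar: like the bottle's, with the larger round recess, 78 mm across. Recess 12 mm deep, its floor 8 mm and the block's rim 20 mm above the counter. Point: centre of the recess floor; z up, y along the caddy's row of blocks, x across it. At each end of the caddy, 195 mm from the row's middle, stands a steel loop 55 mm high.
- insert_shaker_floor (a point): Caddy insert for the square shaker: like the others, with a square recess, 60 x 60 mm, sides along x and y. Recess 12 mm deep, its floor 8 mm and the block's rim 20 mm above the counter. Point: centre of the recess floor; z up, y along the caddy's row of blocks, x across it. Fingers have free room across the row (x), little along it.
- insert_picks_floor (a point): Caddy insert for the toothpick box: like the others, with an oblong recess, 44 mm (x) by 76 mm (y). Recess 12 mm deep, its floor 8 mm and the block's rim 20 mm above the counter. Point: centre of the recess floor; z up, y along the caddy's row of blocks, x across it. 
- teajar_center (a point): Look-alike to leave alone: taller white ceramic tea jar with a wooden lid and a round wooden knob, 68 mm across, 130 mm tall with the knob, standing loose on the counter. Point on its axis half-way up (65 mm), z up.
- soapbottle_center (a point): Look-alike to leave alone: big white washing-up squeeze bottle, 62 mm across and 180 mm tall, standing loose on a round steel stand 84 mm across and 25 mm high, so that its nozzle is 205 mm above the counter (the tallest thing near the work). Point on its axis half-way up (90 mm above its base), z up.
Mind the look-alikes: they are no part of the job. Leave any blue look-alike of the part that bears shaker_center alone.

How it is judged:
By the outcome, as a careful person would: the job done as asked, in the order asked, and still so for the second after the job is handed in, with the robot touching nothing.
It also fails if it takes over 138 s, if anything falls off the work surface, if the arm or the gripper's body presses on something with over 40 N, if the wrist force passes 120 N, or if a joint passes its speed limit or range.

### The arm

A 6-joint arm with a two-finger parallel gripper is mounted at the origin on the work surface. World frame = base frame: x ahead of the robot, y to its left, z up, the work surface at z = 0. Lengths are in m, angles in rad, forces in N, time in s.
With the tool pointing down it reaches from about 0.35 to 0.85 m from the base axis. Payload 8.1 kg.
Tool frame: the origin (TCP) lies on the mounting face of the last link; the fingertips stand 186 mm ahead of it and the grasp point (between the pads) lies 167 mm ahead of it; z points along the fingers, y is the line along which they close (so a half turn about z gives the same grasp; the last joint's range is limited). The gripper opens to 93 mm and grips with 3 to 60 N. Pads are 15 mm wide; open, the fingers measure 128 mm over their backs; the gripper's body (75 mm by 188 mm) begins 65 mm behind the grasp point.
Start: joints at [-1.262, 0.13, 1.488, -0, 1.523, -0.085], TCP at [0.23, -0.554, 0.405] pointing down, gripper open.
Joint ranges: [-2.96, 2.96], [-0.89, 2.26], [0.02, 2.5], [-1.34, 4.48], [0, 2.73], [-2.66, 2.66]. Speed limits (rad/s): [2.39, 2.39, 2.79, 3.14, 3.14, 3.14].

### API

Orientations are given as a rotation vector (axis times angle).
In Python, from plant import * gives the robot as it stands. The module is installed in compiled form; this text tells all that it offers.
- The arm moves only by the tool arm_command, never from a script. Its argument "increments" is a list of rows, each a list of 6 numbers: the shift along the tool's x, y, z in units of 0.2 m (1.0 is 0.2 m), then the turn, a rotation vector about the tool's x, y, z in units of pi rad (1.0 is pi rad). A call has exactly 5 rows; each row is the pose to reach, as a shift and turn from the pose commanded when the call began, along the tool's axes at that moment, turning the shorter way round; what a row does not reach only later rows make up. A row lasts 1/8 s, in which the tool goes at most 62.5 mm and 10.7 degrees, less where a joint would pass 70% of its speed; a pose out of reach is approached as far as the arm can. A call with a number of a shift or a turn outside -1 to 1 is refused whole. A call with a gripper value outside its range is refused whole. "fingers" is the closure, from -1 (fully open) to 1 (shut), set as the call begins (left out, the last holds). The fingers move at their own pace and stop on an object; "force" is the grip in N (left out, the last holds). Time passes only in rows, so rows that repeat a pose let the fingers close, or fill a call up. It gives the time, the measured TCP pose, the force, the opening and the grip force at its end, in the units of the state.
- read_state(): the state, without advancing time (a new reading comes with each control period).
- read_camera(name): name is "scene" or "top"; returns a dict with "image" (384x512x3 uint8, red, green, blue), "fx", "fy", "cx", "cy" (pixels), "T" (4x4, takes a point from camera to world coordinates). Camera axes: x right, y down, z forward; pixel columns grow to the right and rows downward; lengths in m; the calibration is good to about 2 mm. A picture is of the moment at which its call begins. There is no depth.
- close_job(): hands the job in; it is judged then, once.
The state is a dict: "t": time; "q": joint angles; "dq": joint speeds; "joint_torque": joint torques, N m; "tool_pos": TCP position; "orientation": TCP orientation; "force": force on the tool from outside, world axes, zero at the start; "wrist_torque": the same for the moment, N m; "opening": finger opening in m; "gripper_force": force on a finger pad.
Only numpy, scipy, OpenCV 4.12 (cv2) and the standard library are available. Lean on these libraries where they do the work, as an engineer would, in place of code of your own. Each camera call takes 0.05 s, during which the arm holds its last target. There are 200 camera calls.

## Working session

There is one attempt and no reset: what is moved stays moved. The work goes in short steps, Python scripts to look and compute and a tool call to move; the robot and the scene stay as the last step left them, time stands still between calls to the robot, and variables do not carry over. Pictures are saved under pics/ and viewed, at most 14 in all, crops included, and the job is handed in when it is done.

Besides the shell and the picture viewer there is one more tool, called after "Emit:" as name(argument=value, ...) on one line, values as JSON. arm_command: Moves the arm, as the interface text tells. Shifts and turns lie within -1 to 1; 1 stands for 0.2 m of shift or pi rad of turn. Its arguments: {"type":"object","properties":{"increments":{"type":"array","items":{"type":"array","items":{"type":"number","minimum":-1,"maximum":1}}},"fingers":{"type":"number"},"force":{"type":"number"}},"required":["increments"]}

```bash
mkdir -p pics
cat > h.py <<'E'
from plant import *
import numpy as np, cv2
def ray(c,u,v,z):
    T=np.array(c["T"]);d=T[:3,:3]@np.array([(u-c["cx"])/c["fx"],(v-c["cy"])/c["fy"],1]);o=T[:3,3]
    return o+d*(z-o[2])/d[2]
def proj(c,p):
    T=np.array(c["T"]);q=T[:3,:3].T@(np.array(p)-T[:3,3]);return c["fx"]*q[0]/q[2]+c["cx"],c["fy"]*q[1]/q[2]+c["cy"]
def save(c,n,box=None,s=1.5):
    im=c["image"][:,:,::-1]
    if box: x0,y0,x1,y1=box; im=im[y0:y1,x0:x1]
    cv2.imwrite("pics/"+n,cv2.resize(im,None,fx=s,fy=s,interpolation=cv2.INTER_CUBIC))
E
python3 - <<'E'
from h import *
for n in("scene","top"):
    c=read_camera(n);save(c,n+"0.png");print(n,c["fx"],c["cx"],c["cy"],np.round(c["T"],3).tolist())
print(read_state())
E
```

```text
scene 476.27203104260843 257.39043269382614 188.004029946614 [[0.828, 0.453, -0.33, 0.955], [0.56, -0.671, 0.486, -0.634], [-0.001, -0.588, -0.809, 1.206], [0.0, 0.0, 0.0, 1.0]]
top 453.90063372113553 256.3453015386885 190.08782452917941 [[0.013, -0.98, 0.199, 0.29], [-1.0, -0.013, 0.001, -0.004], [0.002, -0.199, -0.98, 1.182], [0.0, 0.0, 0.0, 1.0]]
{'t': 0.1, 'q': array([-1.26242704e+00,  1.31085402e-01,  1.48915261e+00, -6.19913882e-06,
        1.52298165e+00, -8.53811106e-02]), 'dq': array([-4.01797107e-04, -1.45297414e-03, -2.16435378e-03,  7.51303013e-04,
       -1.45135630e-04, -3.25277489e-05]), 'joint_torque': array([ 1.76616566e-03, -5.61342108e+01, -4.93094766e+01,  7.70486402e-02,
        2.91383924e-02, -2.87596038e-05]), 'tool_pos': array([ 0.2301625 , -0.55388455,  0.40380199]), 'orientation': array([-3.07932013e+00, -6.14198228e-01,  2.93870038e-04]), 'force': array([ 0.28626073, -0.23676498, -0.27918808]), 'wrist_torque': array([ 0.02205131,  0.02251079, -0.07541182]), 'gripper_force': 0.0, 'opening': 0.09272379224062074}
```

View pics/top0.png

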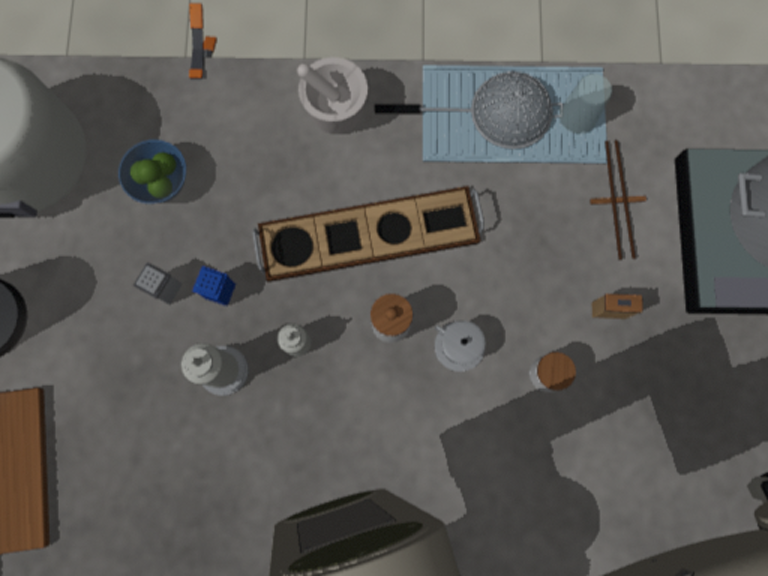

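View pics/scene0.png

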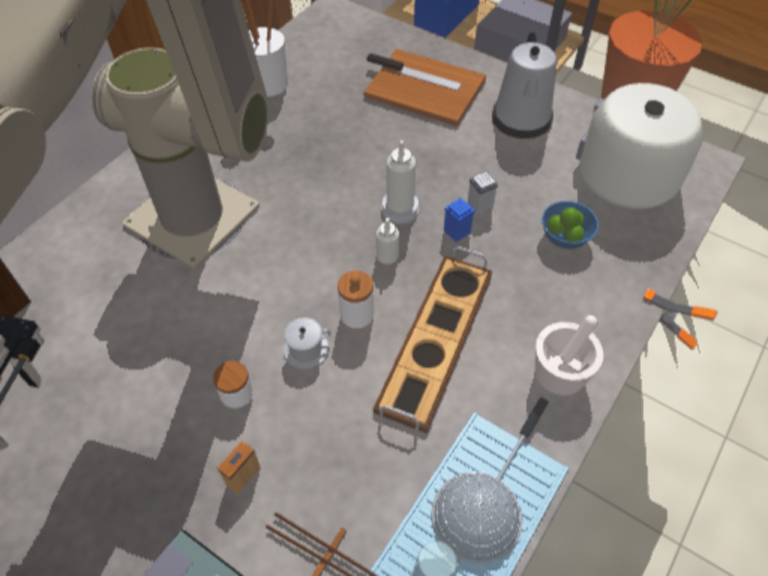

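Run:
```python
from h import *
c=read_camera("top")
save(c,"a.png",(85,165,225,265),5.5)
save(c,"b.png",(345,185,445,265),7)
save(c,"c.png",(165,120,335,190),4.7)
```

```text
(no output)
```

View pics/a.png

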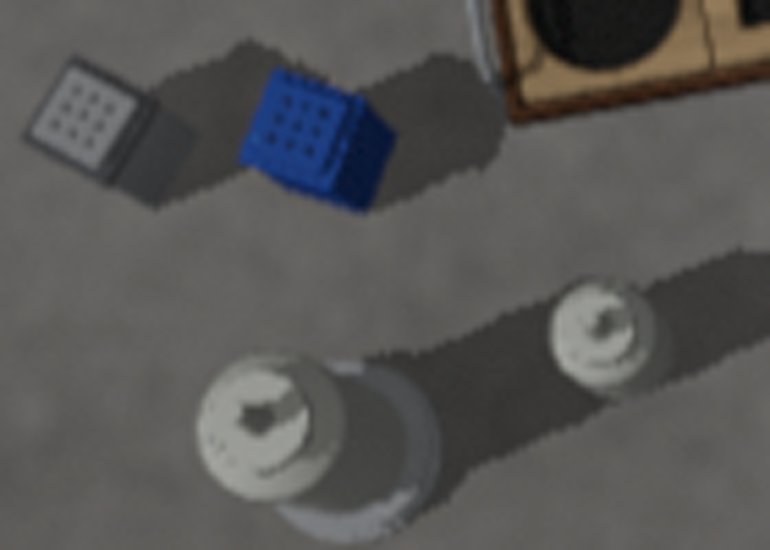

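View pics/b.png

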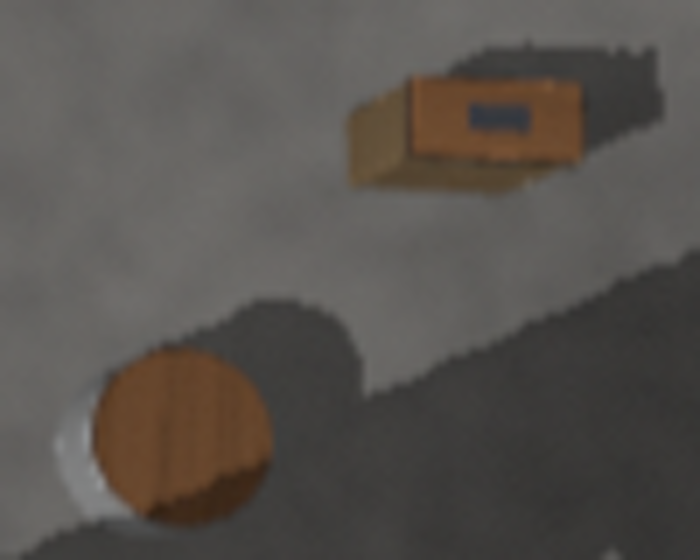

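View pics/c.png

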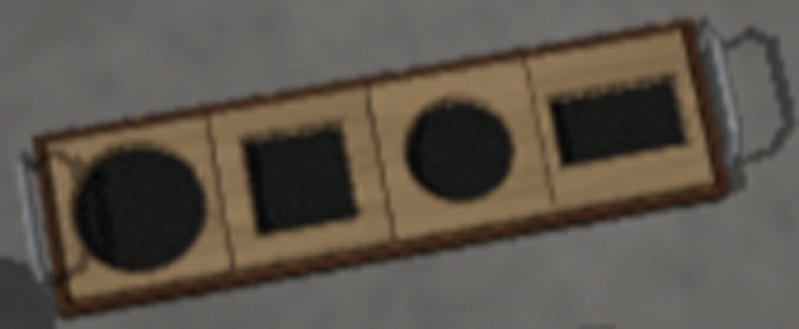

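Run:
```python
from h import *
c=read_camera("top");s=read_camera("scene")
def o(p,x0,y0,k): return x0+(p[0]+.5)/k-.5,y0+(p[1]+.5)/k-.5
A=lambda *p:o(p,85,165,5.5)
B=lambda *p:o(p,345,185,7)
C=lambda *p:o(p,165,120,4.7)
S=lambda x,y:((x+.5)/1.5-.5,(y+.5)/1.5-.5)
def show(n,ps,z,cam=c):
    w=[ray(cam,*p,z)[:2] for p in ps];m=np.mean(w,0);print(n,np.round(m,4),end=' ')
    if len(w)==4: print([ (round(float(np.linalg.norm(w[i]-w[i-1])),3),round(float(np.degrees(np.arctan2(*(w[i]-w[i-1])[::-1]))),1)) for i in range(4)],end='')
    print()
show("bottle sh",[A(604,337)],.074);show("bottle noz",[A(603,322)],.118)
show("bottle scene noz",[S(388,222)],.118,s)
show("jar",[B(182,437)],.076);show("jar scene",[S(231,376)],.076,s)
show("picks",[B(412,78),B(582,82),B(580,162),B(412,155)],.08);show("picks scene",[S(238,458)],.08,s)
show("shaker",[A(75,57),A(157,103),A(110,185),A(25,135)],.084);show("sh scene",[S(483,182)],.084,s)
show("blue",[A(300,125)],.084)
cs=[C(140,208),C(301,178),C(459,149),C(618,121)]
for q in cs: show("ins",[q],.02)
w=[ray(c,*q,.02)[:2] for q in cs];print([np.linalg.norm(w[i+1]-w[i]) for i in range(3)],np.degrees(np.arctan2(*(w[3]-w[0])[::-1])))
show("sq",[C(245,140),C(343,125),C(357,213),C(258,232)],.02)
show("obl",[C(550,100),C(674,77),C(686,142),C(562,165)],.02)
show("tea knob",[S(355,283)],.13,s);show("tea top",[((391+.5)/1.5-.5,(313.5)/1.5-.5)],.13)
show("soap scene",[S(402,146)],.205,s);show("soap top",[A(262,415)],.205)
```

```text
bottle sh [0.424 0.147] 
bottle noz [0.4251 0.1416] 
bottle scene noz [0.4301 0.1456] 
jar [ 0.3779 -0.2826] 
jar scene [ 0.3798 -0.2812] 
picks [ 0.4906 -0.3966] [(0.028, -3.0), (0.06, -90.6), (0.029, 175.0), (0.059, 88.3)]
picks scene [ 0.4934 -0.3917] 
shaker [0.5176 0.3795] [(0.041, -28.2), (0.044, -118.2), (0.042, 154.3), (0.046, 60.8)]
sh scene [0.5202 0.3791] 
blue [0.5165 0.2859] 
ins [0.595 0.161] 
ins [0.6137 0.0709] 
ins [ 0.6319 -0.018 ] 
ins [ 0.6496 -0.108 ] 
[np.float64(0.09198054485962255), np.float64(0.09076745656661829), np.float64(0.09174855012235122)] -78.52243729218493
sq [0.6141 0.0711] [(0.054, 9.5), (0.056, -80.2), (0.052, -170.1), (0.057, 102.0)]
obl [ 0.6497 -0.1081] [(0.039, 10.2), (0.072, -78.3), (0.039, -170.5), (0.072, 101.6)]
tea knob [ 0.4685 -0.0212] 
tea top [ 0.4601 -0.014 ] 
soap scene [0.3829 0.2657] 
soap top [0.3758 0.2613]
```

Top picture: bottle (291,340), low jar with flat lid (555,371), picks box (618,305). There are two shakers: grey steel (153,280) and blue (214,285). The crop shows the grey one matches the steel shaker, so the blue one stays. Look-alikes to leave are the tea jar with knob (391,315) and the big bottle on its stand (201,363). Caddy order from the left is jar, shaker, bottle, picks.

```bash
cat >> h.py <<'E'
from scipy.spatial.transform import Rotation as R
import sys
def pose(yaw):  # tool y heading (deg), z down
    a=np.radians(yaw);y=np.array([np.cos(a),np.sin(a),0]);z=np.array([0,0,-1.]);return R.from_matrix(np.c_[np.cross(y,z),y,z])
# objects' grasp-point way-points: (x,y,grasp z,yaw)
def plan(*W,fr=(.18,.4,.62,.84,1)):
    s=read_state();p=np.array(s["tool_pos"]);r=R.from_rotvec(s["orientation"])
    print("t %.1f grasp"%s["t"],np.round(p+r.apply([0,0,.167]),4),"F",np.round(s["force"],1),"open %.4f g %.1f"%(s["opening"],s["gripper_force"]))
    for x,y,z,yaw in W:
        R2=pose(yaw);p2=np.array([x,y,z+.167])
        d=np.r_[r.inv().apply(p2-p)/.2,(r.inv()*R2).as_rotvec()/np.pi]
        print("!!" if abs(d).max()>1 else "",[[round(float(v)+0,3) for v in f*d] for f in fr])
        p,r=p2,R2
E
python3 - <<'E'
from h import *
plan((.38,-.40,.238,-45),(.5,-.22,.238,-18),(.5,-.03,.238,11.4),(.4255,.1455,.238,11.4),(.4255,.1455,.06,11.4))
E
```

```text
t 0.2 grasp [ 0.2302 -0.5538  0.2372] F [ 0.6 -0.  -0.5] open 0.0927 g 0.0
 [[0.178, -0.076, -0.001, -0.0, -0.0, -0.022], [0.395, -0.169, -0.001, -0.0, -0.0, -0.05], [0.612, -0.263, -0.002, -0.0, -0.0, -0.077], [0.829, -0.356, -0.003, -0.0, -0.0, -0.105], [0.987, -0.424, -0.003, -0.0, -0.0, -0.125]]
!! [[0.191, -0.038, 0.0, 0.0, 0.0, -0.027], [0.424, -0.085, 0.0, 0.0, 0.0, -0.06], [0.658, -0.132, 0.0, 0.0, 0.0, -0.093], [0.891, -0.178, 0.0, 0.0, 0.0, -0.126], [1.061, -0.212, 0.0, 0.0, 0.0, -0.15]]
 [[0.163, -0.053, 0.0, 0.0, 0.0, -0.029], [0.361, -0.117, 0.0, 0.0, 0.0, -0.065], [0.56, -0.182, 0.0, 0.0, 0.0, -0.101], [0.759, -0.247, 0.0, 0.0, 0.0, -0.137], [0.904, -0.294, 0.0, 0.0, 0.0, -0.163]]
 [[0.168, -0.035, 0.0, 0.0, 0.0, 0.0], [0.374, -0.077, 0.0, 0.0, 0.0, 0.0], [0.579, -0.119, 0.0, 0.0, 0.0, 0.0], [0.784, -0.161, 0.0, 0.0, 0.0, 0.0], [0.934, -0.192, 0.0, 0.0, 0.0, 0.0]]
 [[0.0, 0.0, 0.16, 0.0, 0.0, 0.0], [0.0, 0.0, 0.356, 0.0, 0.0, 0.0], [0.0, 0.0, 0.552, 0.0, 0.0, 0.0], [0.0, 0.0, 0.748, 0.0, 0.0, 0.0], [0.0, 0.0, 0.89, 0.0, 0.0, 0.0]]
```

Emit:
arm_command(increments=[[0.18,-0.08,0,0,0,-0.022],[0.4,-0.17,0,0,0,-0.05],[0.61,-0.26,0,0,0,-0.077],[0.83,-0.36,0,0,0,-0.105],[0.99,-0.42,0,0,0,-0.125]], fingers=-1)

```text
t: 0.88
tool_pos: [0.382, -0.3989, 0.4047]
orientation: [-2.9, -1.209, -0.0]
force: [0.2, -0.2, -0.7]
opening: 0.0926
gripper_force: 0.0
```

Emit:
arm_command(increments=[[0.18,-0.04,0,0,0,-0.027],[0.4,-0.08,0,0,0,-0.06],[0.62,-0.13,0,0,0,-0.093],[0.84,-0.17,0,0,0,-0.126],[1.0,-0.2,0,0,0,-0.15]])

```text
t: 1.5
tool_pos: [0.4946, -0.229, 0.4047]
orientation: [-2.537, -1.853, -0.0]
force: [0.9, 0.2, 0.3]
opening: 0.093
gripper_force: 0.0
```

Emit:
arm_command(increments=[[0.16,-0.05,0,0,0,-0.029],[0.36,-0.12,0,0,0,-0.065],[0.56,-0.18,0,0,0,-0.1],[0.76,-0.25,0,0,0,-0.137],[0.9,-0.29,0,0,0,-0.163]])

```text
t: 2.12
tool_pos: [0.4938, -0.0399, 0.4047]
orientation: [-1.985, -2.435, -0.0]
force: [-0.2, 0.2, 0.0]
opening: 0.0928
gripper_force: 0.0
```

Run:
```python
from h import *
plan((.4255,.1455,.238,11.4),(.4255,.1455,.06,11.4))
```

```text
t 2.1 grasp [ 0.4938 -0.0398  0.2377] F [-0.2  0.2  0. ] open 0.0928 g 0.0
 [[0.176, -0.027, -0.0, 0.0, -0.0, 0.0], [0.391, -0.059, -0.0, 0.0, -0.0, 0.001], [0.606, -0.091, -0.001, 0.0, -0.0, 0.001], [0.82, -0.124, -0.001, 0.0, -0.0, 0.001], [0.977, -0.147, -0.001, 0.0, -0.0, 0.001]]
 [[0.0, 0.0, 0.16, 0.0, 0.0, 0.0], [0.0, 0.0, 0.356, 0.0, 0.0, 0.0], [0.0, 0.0, 0.552, 0.0, 0.0, 0.0], [0.0, 0.0, 0.748, 0.0, 0.0, 0.0], [0.0, 0.0, 0.89, 0.0, 0.0, 0.0]]
```

Emit:
arm_command(increments=[[0.18,-0.027,0,0,0,0],[0.39,-0.06,0,0,0,0],[0.61,-0.09,0,0,0,0],[0.82,-0.125,0,0,0,0],[0.977,-0.147,0,0,0,0]])

```text
t: 2.75
tool_pos: [0.4258, 0.1456, 0.4048]
orientation: [1.989, 2.432, 0.001]
force: [-0.1, 0.5, -0.2]
opening: 0.0929
gripper_force: 0.0
```

Emit:
arm_command(increments=[[0,0,0.16,0,0,0],[0,0,0.36,0,0,0],[0,0,0.56,0,0,0],[0,0,0.75,0,0,0],[0,0,0.89,0,0,0]])

```text
t: 3.38
tool_pos: [0.426, 0.144, 0.225]
orientation: [-1.989, -2.431, 0.002]
force: [0.2, 0.1, -1.1]
opening: 0.0931
gripper_force: 0.0
```

Run:
```python
from h import *
plan()
a=read_camera("top");b=read_camera("scene")
k=lambda i,box:cv2.resize(i["image"][box[1]:box[3],box[0]:box[2],::-1],(390,390),interpolation=cv2.INTER_CUBIC)
cv2.imwrite("pics/d.png",np.hstack([k(a,(140,165,250,275)),k(b,(200,90,310,200))]))
```

```text
t 3.4 grasp [0.4257 0.144  0.058 ] F [ 0.2  0.1 -1.1] open 0.0931 g 0.0
```

View pics/d.png

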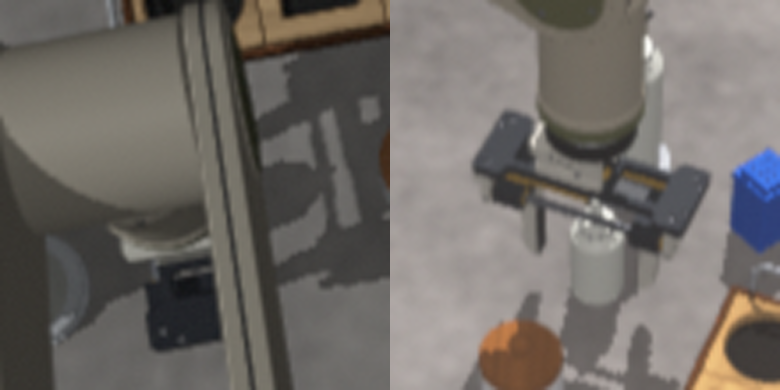

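The bottle stands upright between the open fingers, so I can close on it.

Emit:
arm_command(increments=[[0,0,-0.01,0,0,0],[0,0,-0.01,0,0,0],[0,0,-0.01,0,0,0],[0,0,-0.01,0,0,0],[0,0,-0.01,0,0,0]], fingers=1, force=20)

```text
t: 4.1
tool_pos: [0.4267, 0.1442, 0.229]
orientation: [1.99, 2.431, 0.001]
force: [-0.6, 0.1, 0.2]
opening: 0.0476
gripper_force: 20.2
```

Emit:
arm_command(increments=[[0,0,0,0,0,0],[0,0,0,0,0,0],[0,0,0,0,0,0],[0,0,0,0,0,0],[0,0,0,0,0,0]])

```text
t: 4.72
tool_pos: [0.4267, 0.1442, 0.229]
orientation: [1.99, 2.431, 0.0]
force: [0.0, -0.3, 3.7]
opening: 0.0478
gripper_force: 20.0
```

Run:
```python
from h import *
g=read_state()["tool_pos"];print(g)
z=g[2]-.167
plan((g[0],g[1],z+.1,11.4),(.5287,.063,z+.1,11.4),(.632,-.018,z+.1,11.4),(.632,-.018,z+.03,11.4))
```

```text
[0.42673697 0.14418199 0.22895165]
t 4.7 grasp [0.4268 0.1442 0.062 ] F [ 0.  -0.3  3.7] open 0.0478 g 20.0
 [[-0.0, 0.0, -0.09, 0.0, 0.0, 0.0], [-0.0, 0.0, -0.2, 0.0, 0.0, 0.0], [-0.0, 0.0, -0.31, 0.0, 0.0, 0.0], [-0.0, 0.0, -0.42, 0.0, 0.0, 0.0], [-0.0, 0.0, -0.5, 0.0, 0.0, 0.0]]
 [[-0.09, 0.076, 0.0, 0.0, 0.0, 0.0], [-0.199, 0.168, 0.0, 0.0, 0.0, 0.0], [-0.309, 0.26, 0.0, 0.0, 0.0, 0.0], [-0.419, 0.352, 0.0, 0.0, 0.0, 0.0], [-0.499, 0.42, 0.0, 0.0, 0.0, 0.0]]
 [[-0.09, 0.077, 0.0, 0.0, 0.0, 0.0], [-0.2, 0.171, 0.0, 0.0, 0.0, 0.0], [-0.309, 0.264, 0.0, 0.0, 0.0, 0.0], [-0.419, 0.358, 0.0, 0.0, 0.0, 0.0], [-0.499, 0.426, 0.0, 0.0, 0.0, 0.0]]
 [[0.0, 0.0, 0.063, 0.0, 0.0, 0.0], [0.0, 0.0, 0.14, 0.0, 0.0, 0.0], [0.0, 0.0, 0.217, 0.0, 0.0, 0.0], [0.0, 0.0, 0.294, 0.0, 0.0, 0.0], [0.0, 0.0, 0.35, 0.0, 0.0, 0.0]]
```

Emit:
arm_command(increments=[[0,0,-0.09,0,0,0],[0,0,-0.2,0,0,0],[0,0,-0.31,0,0,0],[0,0,-0.42,0,0,0],[0,0,-0.5,0,0,0]])

```text
t: 5.35
tool_pos: [0.4265, 0.1441, 0.3291]
orientation: [-1.99, -2.431, 0.001]
force: [-0.5, -0.2, -0.2]
opening: 0.0479
gripper_force: 20.0
```

Emit:
arm_command(increments=[[-0.07,0.06,0,0,0,0],[-0.2,0.17,0,0,0,0],[-0.31,0.26,0,0,0,0],[-0.42,0.352,0,0,0,0],[-0.5,0.42,0,0,0,0]])

```text
t: 5.98
tool_pos: [0.5298, 0.061, 0.327]
orientation: [-1.99, -2.429, 0.002]
force: [-0.7, -0.3, -2.1]
opening: 0.0477
gripper_force: 20.0
```

Emit:
arm_command(increments=[[-0.1,0.085,0,0,0,0],[-0.22,0.19,0,0,0,0],[-0.34,0.29,0,0,0,0],[-0.44,0.38,0,0,0,0],[-0.499,0.426,0,0,0,0]])

```text
t: 6.6
tool_pos: [0.6327, -0.02, 0.3267]
orientation: [-1.99, -2.429, 0.002]
force: [0.4, 0.1, -0.1]
opening: 0.0482
gripper_force: 20.0
```

Emit:
arm_command(increments=[[0,0,0.06,0,0,0],[0,0,0.14,0,0,0],[0,0,0.22,0,0,0],[0,0,0.29,0,0,0],[0,0,0.35,0,0,0]])

```text
t: 7.22
tool_pos: [0.6316, -0.0179, 0.2575]
orientation: [-1.989, -2.431, 0.001]
force: [0.4, 1.7, -2.1]
opening: 0.0479
gripper_force: 20.0
```

Run:
```python
from h import *
plan((.632,-.018,.074,11.4),fr=(.4,.7,.9,1,1))
a=read_camera("top");b=read_camera("scene")
k=lambda i,box:cv2.resize(i["image"][box[1]:box[3],box[0]:box[2],::-1],(390,390),interpolation=cv2.INTER_CUBIC)
cv2.imwrite("pics/e.png",np.hstack([k(a,(205,100,315,210)),k(b,(230,165,340,275))]))
```

```text
t 7.2 grasp [ 0.6315 -0.0179  0.0905] F [ 0.4  1.7 -2.1] open 0.0479 g 20.0
 [[-0.0, 0.001, 0.033, -0.0, -0.0, 0.0], [-0.001, 0.001, 0.058, -0.0, -0.0, 0.0], [-0.001, 0.002, 0.074, -0.0, -0.0, 0.0], [-0.001, 0.002, 0.082, -0.0, -0.0, 0.0], [-0.001, 0.002, 0.082, -0.0, -0.0, 0.0]]
```

View pics/e.png

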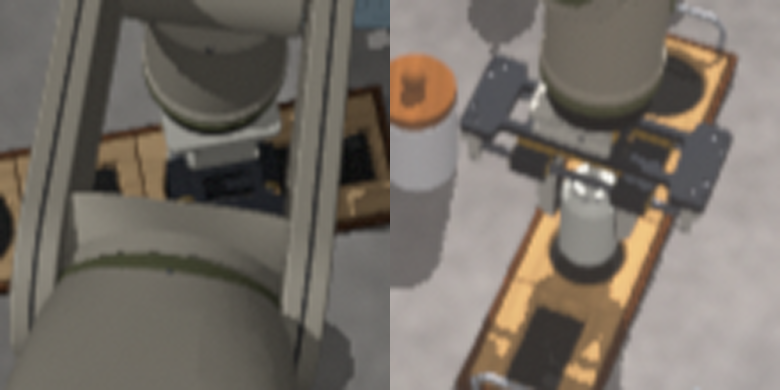

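The bottle hangs upright over the small round recess and is centred. I'll lower it until it touches.

Emit:
arm_command(increments=[[0,0,0.03,0,0,0],[0,0,0.06,0,0,0],[0,0,0.08,0,0,0],[0,0,0.09,0,0,0],[0,0,0.09,0,0,0]])

```text
t: 7.95
tool_pos: [0.632, -0.0183, 0.2406]
orientation: [-1.99, -2.431, 0.0]
force: [-0.5, 0.2, -0.9]
opening: 0.0474
gripper_force: 20.0
```

Emit:
arm_command(increments=[[0,0,0.005,0,0,0],[0,0,0.01,0,0,0],[0,0,0.01,0,0,0],[0,0,0.01,0,0,0],[0,0,0.01,0,0,0]])

```text
t: 8.57
tool_pos: [0.632, -0.0183, 0.2388]
orientation: [1.99, 2.431, 0.0]
force: [0.1, -0.3, -1.4]
opening: 0.0478
gripper_force: 20.0
```

Emit:
arm_command(increments=[[0,0,0.005,0,0,0],[0,0,0.01,0,0,0],[0,0,0.01,0,0,0],[0,0,0.01,0,0,0],[0,0,0.01,0,0,0]])

```text
t: 9.2
tool_pos: [0.632, -0.0183, 0.237]
orientation: [1.99, 2.431, 0.0]
force: [-0.9, -0.2, 3.6]
opening: 0.0478
gripper_force: 20.0
```

Contact shows at 3.6 N, so I can release, lift, and plan the route to the jar.

Emit:
arm_command(increments=[[0,0,0,0,0,0],[0,0,0,0,0,0],[0,0,0,0,0,0],[0,0,0,0,0,0],[0,0,0,0,0,0]], fingers=-1)

```text
t: 9.82
tool_pos: [0.632, -0.0183, 0.2367]
orientation: [-1.99, -2.431, 0.0]
force: [-0.6, 0.8, 0.3]
opening: 0.0913
gripper_force: 0.0
```

Emit:
arm_command(increments=[[0,0,-0.1,0,0,0],[0,0,-0.25,0,0,0],[0,0,-0.43,0,0,0],[0,0,-0.6,0,0,0],[0,0,-0.7,0,0,0]])

```text
t: 10.45
tool_pos: [0.6324, -0.0183, 0.3807]
orientation: [1.987, 2.428, 0.004]
force: [0.0, -0.3, 0.2]
opening: 0.093
gripper_force: 0.0
```

Run:
```python
from h import *
g=read_state()["tool_pos"]
plan((.50,-.16,.21,0),(.379,-.282,.2,-15),(.379,-.282,.045,-15))
```

```text
t 10.4 grasp [ 0.6331 -0.0184  0.2137] F [ 0.  -0.3  0.2] open 0.0930 g 0.0
 [[-0.101, -0.142, 0.003, 0.0, 0.0, 0.011], [-0.225, -0.316, 0.006, 0.001, 0.0, 0.025], [-0.349, -0.489, 0.01, 0.001, 0.0, 0.039], [-0.473, -0.663, 0.013, 0.001, 0.0, 0.053], [-0.564, -0.789, 0.016, 0.001, 0.0, 0.063]]
 [[-0.11, -0.109, 0.009, 0.0, 0.0, 0.015], [-0.244, -0.242, 0.02, 0.0, 0.0, 0.033], [-0.378, -0.375, 0.031, 0.0, 0.0, 0.052], [-0.512, -0.508, 0.042, 0.0, 0.0, 0.07], [-0.61, -0.605, 0.05, 0.0, 0.0, 0.083]]
 [[0.0, 0.0, 0.139, 0.0, 0.0, 0.0], [0.0, 0.0, 0.31, 0.0, 0.0, 0.0], [0.0, 0.0, 0.48, 0.0, 0.0, 0.0], [0.0, 0.0, 0.651, 0.0, 0.0, 0.0], [0.0, 0.0, 0.775, 0.0, 0.0, 0.0]]
```

Emit:
arm_command(increments=[[-0.1,-0.14,0,0,0,0.011],[-0.23,-0.32,0.01,0,0,0.025],[-0.35,-0.49,0.01,0,0,0.039],[-0.47,-0.66,0.01,0,0,0.053],[-0.564,-0.789,0.016,0,0,0.063]])

```text
t: 11.08
tool_pos: [0.4984, -0.161, 0.3739]
orientation: [2.222, 2.22, -0.0]
force: [0.0, -0.5, -0.2]
opening: 0.093
gripper_force: 0.0
```

Emit:
arm_command(increments=[[-0.11,-0.11,0.01,0,0,0.015],[-0.24,-0.24,0.02,0,0,0.033],[-0.38,-0.375,0.03,0,0,0.052],[-0.51,-0.508,0.04,0,0,0.07],[-0.61,-0.605,0.05,0,0,0.083]])

```text
t: 11.7
tool_pos: [0.3775, -0.283, 0.3638]
orientation: [2.492, 1.912, -0.0]
force: [-0.6, -0.6, -0.6]
opening: 0.0929
gripper_force: 0.0
```

Run:
```python
from h import *
plan((.379,-.282,.045,-15))
b=read_camera("scene");t=read_camera("top")
k=lambda i,box:cv2.resize(i["image"][box[1]:box[3],box[0]:box[2],::-1],(390,390),interpolation=cv2.INTER_CUBIC)
cv2.imwrite("pics/f.png",np.hstack([k(b,(90,200,240,350)),k(b,(215,130,365,280))]))
```

```text
t 11.7 grasp [ 0.3775 -0.283   0.1968] F [-0.6 -0.6 -0.6] open 0.0929 g 0.0
 [[0.001, 0.001, 0.137, 0.0, 0.0, -0.0], [0.003, 0.002, 0.304, 0.0, 0.0, -0.0], [0.004, 0.004, 0.471, 0.0, 0.0, -0.0], [0.006, 0.005, 0.638, 0.0, 0.0, -0.0], [0.007, 0.006, 0.759, 0.0, 0.0, -0.0]]
```

View pics/f.png

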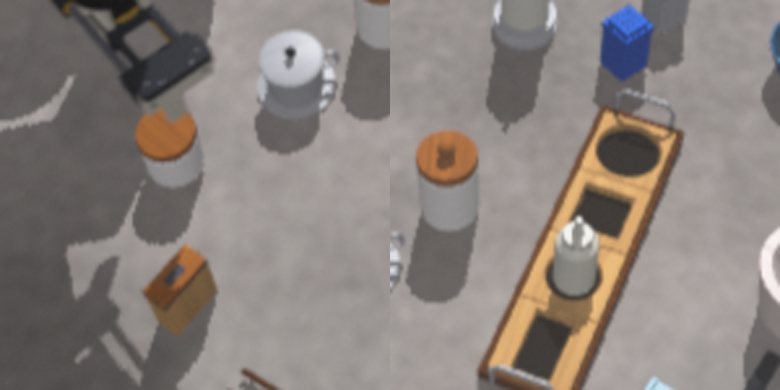

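The bottle stands upright in its recess at (575,265). The jar at (167,150) is undisturbed under the gripper, so I'll descend and grip it.

Emit:
arm_command(increments=[[0,0,0.14,0,0,0],[0.005,0.005,0.3,0,0,0],[0.007,0.006,0.47,0,0,0],[0.007,0.006,0.64,0,0,0],[0.007,0.006,0.76,0,0,0]])

```text
t: 12.42
tool_pos: [0.3804, -0.2801, 0.2101]
orientation: [-2.488, -1.916, -0.0]
force: [0.4, 0.4, 0.5]
opening: 0.0931
gripper_force: 0.0
```

Emit:
arm_command(increments=[[0,0,0,0,0,0],[0,0,0,0,0,0],[0,0,0,0,0,0],[0,0,0,0,0,0],[0,0,0,0,0,0]], fingers=1, force=30)

```text
t: 13.05
tool_pos: [0.3806, -0.2815, 0.2128]
orientation: [2.489, 1.914, 0.0]
force: [-2.7, 1.7, 6.9]
opening: 0.0616
gripper_force: 30.0
```

Emit:
arm_command(increments=[[0,0,0,0,0,0],[0,0,-0.2,0,0,0],[0,0,-0.45,0,0,0],[0,0,-0.7,0,0,0],[0,0,-0.9,0,0,0]])

```text
t: 13.68
tool_pos: [0.3802, -0.2811, 0.394]
orientation: [2.489, 1.914, 0.001]
force: [0.2, -0.6, -1.8]
opening: 0.0615
gripper_force: 30.0
```

Run:
```python
from h import *
plan((.46,-.17,.235,-6),(.56,-.03,.235,3),(.595,.1605,.235,11.4),(.595,.1605,.083,11.4))
```

```text
t 13.7 grasp [ 0.3804 -0.2813  0.227 ] F [ 0.2 -0.6 -1.8] open 0.0615 g 30.0
 [[0.115, 0.044, -0.007, 0.0, 0.0, -0.009], [0.256, 0.097, -0.016, 0.0, 0.0, -0.02], [0.396, 0.151, -0.025, 0.0, 0.0, -0.031], [0.537, 0.204, -0.034, 0.0, 0.0, -0.041], [0.639, 0.243, -0.04, 0.001, 0.0, -0.049]]
 [[0.135, 0.076, 0.0, 0.0, 0.0, -0.009], [0.299, 0.17, 0.0, 0.0, 0.0, -0.02], [0.464, 0.263, 0.0, 0.0, 0.0, -0.031], [0.629, 0.356, 0.0, 0.0, 0.0, -0.042], [0.748, 0.424, 0.0, 0.0, 0.0, -0.05]]
 [[0.17, 0.04, 0.0, 0.0, 0.0, -0.008], [0.377, 0.09, 0.0, 0.0, 0.0, -0.019], [0.584, 0.139, 0.0, 0.0, 0.0, -0.029], [0.791, 0.189, 0.0, 0.0, 0.0, -0.039], [0.942, 0.225, 0.0, 0.0, 0.0, -0.047]]
 [[0.0, 0.0, 0.137, 0.0, 0.0, 0.0], [0.0, 0.0, 0.304, 0.0, 0.0, 0.0], [0.0, 0.0, 0.471, 0.0, 0.0, 0.0], [0.0, 0.0, 0.638, 0.0, 0.0, 0.0], [0.0, 0.0, 0.76, 0.0, 0.0, 0.0]]
```

Emit:
arm_command(increments=[[0.09,0.035,-0.01,0,0,-0.007],[0.25,0.095,-0.02,0,0,-0.02],[0.4,0.15,-0.025,0,0,-0.031],[0.54,0.2,-0.034,0,0,-0.041],[0.639,0.243,-0.04,0,0,-0.049]])

```text
t: 14.3
tool_pos: [0.4605, -0.1689, 0.3996]
orientation: [-2.334, -2.103, -0.0]
force: [0.0, 0.0, -3.1]
opening: 0.0614
gripper_force: 30.0
```

Emit:
arm_command(increments=[[0.135,0.076,0,0,0,-0.009],[0.3,0.17,0,0,0,-0.02],[0.464,0.263,0,0,0,-0.031],[0.629,0.356,0,0,0,-0.042],[0.748,0.424,0,0,0,-0.05]])

```text
t: 14.92
tool_pos: [0.5607, -0.0289, 0.3994]
orientation: [-2.162, -2.279, -0.0]
force: [-0.1, -0.2, -2.0]
opening: 0.062
gripper_force: 30.0
```

Emit:
arm_command(increments=[[0.18,0.043,0,0,0,-0.008],[0.4,0.096,0,0,0,-0.02],[0.64,0.153,0,0,0,-0.032],[0.84,0.2,0,0,0,-0.041],[0.942,0.225,0,0,0,-0.047]])

```text
t: 15.55
tool_pos: [0.5953, 0.1622, 0.3993]
orientation: [-1.986, -2.433, 0.0]
force: [0.4, -1.0, -3.1]
opening: 0.0612
gripper_force: 30.0
```

Emit:
arm_command(increments=[[0,0,0.12,0,0,0],[0,0,0.3,0,0,0],[0,0,0.5,0,0,0],[0,0,0.68,0,0,0],[0,0,0.76,0,0,0]])

```text
t: 16.18
tool_pos: [0.5944, 0.1594, 0.2447]
orientation: [-1.989, -2.429, 0.005]
force: [0.6, 0.1, -1.8]
opening: 0.0615
gripper_force: 30.0
```

Run:
```python
from h import *
plan((.595,.1605,.0575,11.4),fr=(.3,.6,.9,1,1))
b=read_camera("scene")
save(b,"g.png",(230,110,350,230),5)
```

```text
t 16.2 grasp [0.5937 0.1592 0.0777] F [ 0.6  0.1 -1.8] open 0.0615 g 30.0
 [[0.001, 0.001, 0.03, -0.0, 0.0, -0.0], [0.003, 0.003, 0.061, -0.001, 0.0, -0.0], [0.004, 0.004, 0.091, -0.001, 0.0, -0.0], [0.005, 0.004, 0.101, -0.001, 0.0, -0.0], [0.005, 0.004, 0.101, -0.001, 0.0, -0.0]]
```

View pics/g.png

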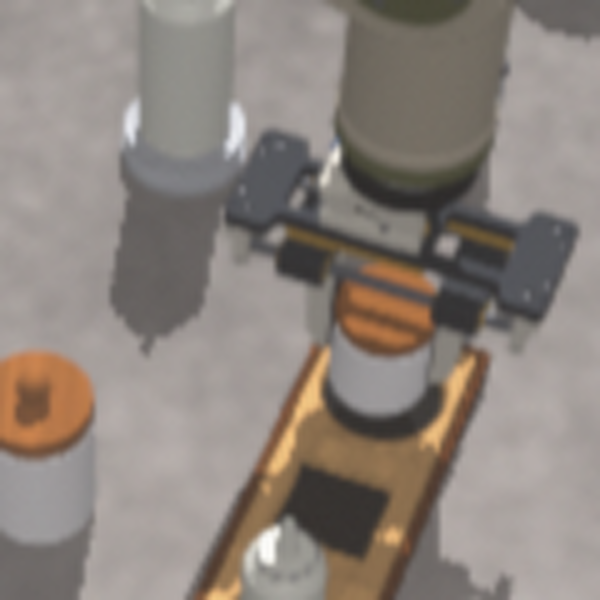

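The jar hangs upright and centred over the large round recess. I'll lower it until it touches.

Emit:
arm_command(increments=[[0,0,0.03,0,0,0],[0,0,0.06,0,0,0],[0,0,0.09,0,0,0],[0,0,0.11,0,0,0],[0,0,0.12,0,0,0]])

```text
t: 16.85
tool_pos: [0.5953, 0.1602, 0.2234]
orientation: [-1.99, -2.431, 0.0]
force: [-0.4, -1.1, -1.9]
opening: 0.0615
gripper_force: 30.0
```

Emit:
arm_command(increments=[[0,0,0.005,0,0,0],[0,0,0.01,0,0,0],[0,0,0.015,0,0,0],[0,0,0.015,0,0,0],[0,0,0.015,0,0,0]])

```text
t: 17.48
tool_pos: [0.5955, 0.1602, 0.2209]
orientation: [1.99, 2.431, 0.0]
force: [-1.6, -0.4, 2.1]
opening: 0.0613
gripper_force: 30.0
```

Emit:
arm_command(increments=[[0,0,0.005,0,0,0],[0,0,0.01,0,0,0],[0,0,0.01,0,0,0],[0,0,0.01,0,0,0],[0,0,0.01,0,0,0]])

```text
t: 18.1
tool_pos: [0.5955, 0.1603, 0.2208]
orientation: [1.989, 2.431, 0.0]
force: [-10.2, -1.6, 16.9]
opening: 0.0611
gripper_force: 30.0
```

The jar is seated. Release, lift, then go to the shaker.

Emit:
arm_command(increments=[[0,0,-0.008,0,0,0],[0,0,-0.008,0,0,0],[0,0,-0.008,0,0,0],[0,0,-0.008,0,0,0],[0,0,-0.008,0,0,0]])

```text
t: 18.73
tool_pos: [0.5957, 0.1603, 0.2208]
orientation: [1.989, 2.431, 0.001]
force: [-4.0, -0.1, 6.9]
opening: 0.0613
gripper_force: 30.0
```

Emit:
arm_command(increments=[[0,0,0,0,0,0],[0,0,0,0,0,0],[0,0,0,0,0,0],[0,0,0,0,0,0],[0,0,0,0,0,0]], fingers=-1)

```text
t: 19.35
tool_pos: [0.5954, 0.1602, 0.2201]
orientation: [-1.99, -2.431, 0.0]
force: [-0.7, -0.2, -1.0]
opening: 0.0933
gripper_force: 0.0
```

Emit:
arm_command(increments=[[0,0,-0.1,0,0,0],[0,0,-0.25,0,0,0],[0,0,-0.43,0,0,0],[0,0,-0.6,0,0,0],[0,0,-0.7,0,0,0]])

```text
t: 19.98
tool_pos: [0.5959, 0.1603, 0.3641]
orientation: [1.988, 2.429, 0.005]
force: [-0.2, 0.3, 0.5]
opening: 0.0928
gripper_force: 0.0
```

Run:
```python
from h import *
plan((.57,.27,.195,-8),(.5185,.3795,.195,-28),(.5185,.3795,.046,-28))
```

```text
t 20.0 grasp [0.5966 0.1604 0.1971] F [-0.2  0.3  0.5] open 0.0928 g 0.0
 [[0.101, -0.003, 0.002, 0.0, -0.0, 0.019], [0.225, -0.007, 0.004, 0.001, -0.0, 0.043], [0.349, -0.011, 0.006, 0.001, -0.0, 0.067], [0.473, -0.015, 0.009, 0.001, -0.0, 0.091], [0.563, -0.018, 0.01, 0.001, -0.0, 0.108]]
 [[0.091, -0.06, 0.0, 0.0, 0.0, 0.02], [0.203, -0.132, 0.0, 0.0, 0.0, 0.044], [0.314, -0.205, 0.0, 0.0, 0.0, 0.069], [0.425, -0.278, 0.0, 0.0, 0.0, 0.093], [0.506, -0.331, 0.0, 0.0, 0.0, 0.111]]
 [[0.0, 0.0, 0.134, 0.0, 0.0, 0.0], [0.0, 0.0, 0.298, 0.0, 0.0, 0.0], [0.0, 0.0, 0.462, 0.0, 0.0, 0.0], [0.0, 0.0, 0.626, 0.0, 0.0, 0.0], [0.0, 0.0, 0.745, 0.0, 0.0, 0.0]]
```

Emit:
arm_command(increments=[[0.1,0,0,0,0,0.019],[0.23,-0.01,0,0,0,0.043],[0.35,-0.01,0.01,0,0,0.067],[0.47,-0.015,0.01,0,0,0.091],[0.563,-0.018,0.01,0,0,0.108]])

```text
t: 20.6
tool_pos: [0.5691, 0.2708, 0.3582]
orientation: [-2.373, -2.058, 0.001]
force: [0.7, 0.7, -0.2]
opening: 0.093
gripper_force: 0.0
```

Emit:
arm_command(increments=[[0.09,-0.06,0,0,0,0.02],[0.2,-0.13,0,0,0,0.044],[0.31,-0.205,0,0,0,0.069],[0.425,-0.278,0,0,0,0.093],[0.506,-0.331,0,0,0,0.111]])

```text
t: 21.22
tool_pos: [0.5175, 0.3803, 0.3583]
orientation: [-2.694, -1.615, 0.001]
force: [0.2, -1.3, -0.1]
opening: 0.0931
gripper_force: 0.0
```

Run:
```python
from h import *
plan((.5185,.3795,.046,-28))
b=read_camera("scene");print(np.round(read_state()["q"],3))
save(b,"i.png",(180,0,380,180),3.3)
```

```text
t 21.2 grasp [0.5174 0.3803 0.1913] F [ 0.2 -1.3 -0.1] open 0.0931 g 0.0
 [[-0.0, 0.001, 0.131, -0.0, 0.0, -0.0], [-0.0, 0.003, 0.291, -0.0, 0.0, -0.0], [-0.001, 0.004, 0.45, -0.0, 0.0, -0.0], [-0.001, 0.005, 0.61, -0.0, 0.0, -0.0], [-0.001, 0.007, 0.727, -0.0, 0.0, -0.001]]
[5.570e-01 2.680e-01 1.418e+00 1.000e-03 1.457e+00 1.048e+00]
```

View pics/i.png

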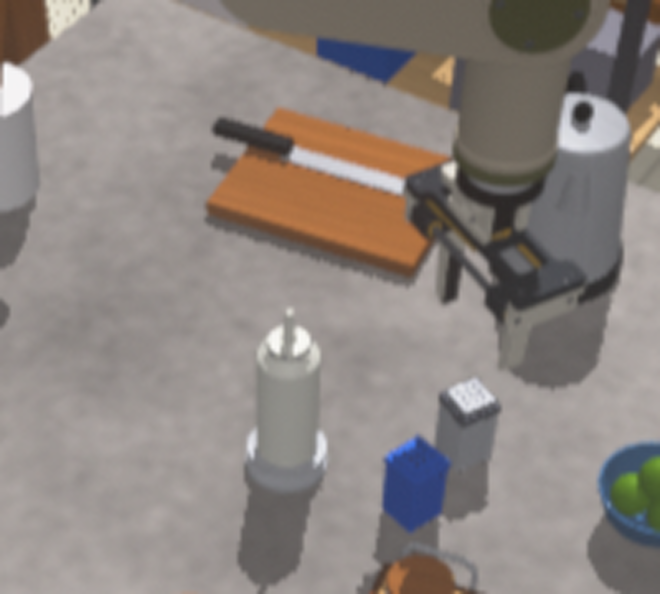

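The grey steel shaker is at (468,420) and the blue look-alike at (415,485). The forearm clears the big bottle, so I'll descend on the grey one.

Emit:
arm_command(increments=[[0,0,0.12,0,0,0],[0,0,0.28,0,0,0],[0,0,0.45,0,0,0],[0,0,0.63,0,0,0],[0,0,0.735,0,0,0]])

```text
t: 21.9
tool_pos: [0.5177, 0.3785, 0.209]
orientation: [2.693, 1.618, -0.005]
force: [-0.2, -0.4, -0.1]
opening: 0.0929
gripper_force: 0.0
```

Emit:
arm_command(increments=[[0,0,0,0,0,0],[0,0,0,0,0,0],[0,0,0,0,0,0],[0,0,0,0,0,0],[0,0,0,0,0,0]], fingers=1, force=20)

```text
t: 22.52
tool_pos: [0.5183, 0.3795, 0.2118]
orientation: [-2.693, -1.618, -0.001]
force: [-2.0, 0.8, 1.1]
opening: 0.0478
gripper_force: 0.5
```

Emit:
arm_command(increments=[[0,0,0,0,0,0],[0,0,0,0,0,0],[0,0,0,0,0,0],[0,0,0,0,0,0],[0,0,0,0,0,0]])

```text
t: 23.15
tool_pos: [0.5183, 0.3795, 0.2116]
orientation: [-2.693, -1.618, -0.001]
force: [-1.6, -0.2, 5.0]
opening: 0.046
gripper_force: 20.0
```

Run:
```python
from h import *
plan((.5185,.3795,.21,-28),(.57,.235,.21,-8),(.614,.071,.21,11.4),(.614,.071,.085,11.4))
```

```text
t 23.1 grasp [0.5184 0.3796 0.0446] F [-1.6 -0.2  5. ] open 0.0460 g 20.0
 [[0.0, 0.0, -0.149, 0.0, -0.0, -0.0], [0.0, 0.0, -0.331, 0.0, -0.0, -0.0], [0.001, 0.001, -0.513, 0.0, -0.0, -0.0], [0.001, 0.001, -0.695, 0.0, -0.0, -0.0], [0.001, 0.001, -0.827, 0.0, -0.0, -0.0]]
 [[-0.093, 0.102, 0.0, 0.0, 0.0, -0.02], [-0.207, 0.227, 0.0, 0.0, 0.0, -0.044], [-0.321, 0.351, 0.0, 0.0, 0.0, -0.069], [-0.434, 0.476, 0.0, 0.0, 0.0, -0.093], [-0.517, 0.567, 0.0, 0.0, 0.0, -0.111]]
 [[-0.141, 0.06, 0.0, 0.0, 0.0, -0.019], [-0.313, 0.133, 0.0, 0.0, 0.0, -0.043], [-0.484, 0.206, 0.0, 0.0, 0.0, -0.067], [-0.656, 0.279, 0.0, 0.0, 0.0, -0.091], [-0.781, 0.332, 0.0, 0.0, 0.0, -0.108]]
 [[0.0, 0.0, 0.112, 0.0, 0.0, 0.0], [0.0, 0.0, 0.25, 0.0, 0.0, 0.0], [0.0, 0.0, 0.387, 0.0, 0.0, 0.0], [0.0, 0.0, 0.525, 0.0, 0.0, 0.0], [0.0, 0.0, 0.625, 0.0, 0.0, 0.0]]
```

Opening reads 46 mm, so the pads are touching the dark collar. I'll regrip about 6 mm lower on the body.

Emit:
arm_command(increments=[[0,0,0,0,0,0],[0,0,0,0,0,0],[0,0,0.01,0,0,0],[0,0,0.02,0,0,0],[0,0,0.03,0,0,0]], fingers=-0.4)

```text
t: 23.78
tool_pos: [0.5182, 0.3793, 0.2048]
orientation: [2.693, 1.618, -0.0]
force: [-0.4, -0.6, -0.0]
opening: 0.065
gripper_force: 0.0
```

Emit:
arm_command(increments=[[0,0,0,0,0,0],[0,0,0,0,0,0],[0,0,0,0,0,0],[0,0,0,0,0,0],[0,0,0,0,0,0]], fingers=1, force=20)

```text
t: 24.4
tool_pos: [0.5182, 0.3794, 0.2052]
orientation: [-2.693, -1.618, -0.0]
force: [0.6, -0.9, -0.2]
opening: 0.046
gripper_force: 20.0
```

Emit:
arm_command(increments=[[0,0,0,0,0,0],[0,0,0,0,0,0],[0,0,0,0,0,0],[0,0,0,0,0,0],[0,0,0,0,0,0]])

```text
t: 25.02
tool_pos: [0.5182, 0.3794, 0.2052]
orientation: [-2.693, -1.618, -0.0]
force: [-0.7, 0.6, 1.2]
opening: 0.0454
gripper_force: 20.0
```

Emit:
arm_command(increments=[[0,0,-0.08,0,0,0],[0,0,-0.3,0,0,0],[0,0,-0.52,0,0,0],[0,0,-0.72,0,0,0],[0,0,-0.85,0,0,0]], force=25)

```text
t: 25.65
tool_pos: [0.5184, 0.3794, 0.3792]
orientation: [2.693, 1.617, 0.006]
force: [0.5, 0.2, -0.5]
opening: 0.0459
gripper_force: 25.0
```

Emit:
arm_command(increments=[[-0.07,0.08,0,0,0,-0.015],[-0.2,0.22,0,0,0,-0.043],[-0.32,0.35,0,0,0,-0.069],[-0.43,0.475,0,0,0,-0.093],[-0.517,0.567,0,0,0,-0.111]])

```text
t: 26.28
tool_pos: [0.5701, 0.2333, 0.3763]
orientation: [2.37, 2.062, 0.001]
force: [0.0, 0.0, -1.2]
opening: 0.0457
gripper_force: 25.0
```

Emit:
arm_command(increments=[[-0.14,0.06,0,0,0,-0.019],[-0.33,0.14,0,0,0,-0.045],[-0.53,0.225,0,0,0,-0.073],[-0.7,0.298,0,0,0,-0.097],[-0.781,0.332,0,0,0,-0.108]])

```text
t: 26.9
tool_pos: [0.6139, 0.0687, 0.3763]
orientation: [1.989, 2.43, 0.0]
force: [0.7, 1.2, -0.4]
opening: 0.046
gripper_force: 25.0
```

Emit:
arm_command(increments=[[0,0,0.12,0,0,0],[0,0,0.28,0,0,0],[0,0,0.45,0,0,0],[0,0,0.58,0,0,0],[0,0,0.64,0,0,0]])

```text
t: 27.52
tool_pos: [0.6131, 0.0707, 0.2461]
orientation: [-1.989, -2.43, 0.002]
force: [-0.2, -0.4, -1.5]
opening: 0.0456
gripper_force: 25.0
```

Run:
```python
from h import *
plan((.614,.071,.05,11.4),fr=(.3,.6,.9,1,1))
b=read_camera("scene")
save(b,"j.png",(220,120,340,240),5)
```

```text
t 27.5 grasp [0.6127 0.0707 0.0791] F [-0.2 -0.4 -1.5] open 0.0456 g 25.0
 [[0.0, 0.002, 0.044, -0.0, -0.0, 0.0], [0.0, 0.003, 0.087, -0.0, -0.0, 0.0], [0.0, 0.005, 0.131, -0.001, -0.0, 0.0], [0.0, 0.005, 0.146, -0.001, -0.0, 0.0], [0.0, 0.005, 0.146, -0.001, -0.0, 0.0]]
```

View pics/j.png

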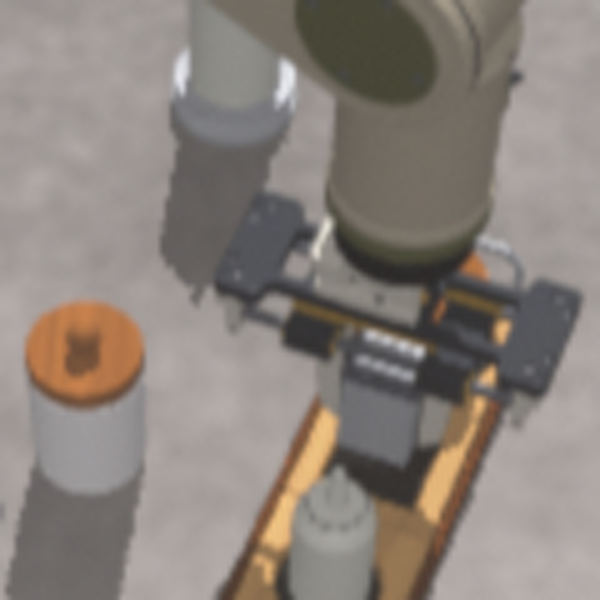

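The shaker hangs upright and square over the square recess. I'll lower it.

Emit:
arm_command(increments=[[0,0,0.04,0,0,0],[0,0,0.08,0,0,0],[0,0,0.12,0,0,0],[0,0,0.145,0,0,0],[0,0,0.155,0,0,0]])

```text
t: 28.2
tool_pos: [0.6135, 0.0708, 0.2157]
orientation: [-1.989, -2.431, 0.001]
force: [0.4, -0.5, -1.0]
opening: 0.0451
gripper_force: 25.0
```

Emit:
arm_command(increments=[[0,0,0.005,0,0,0],[0,0,0.01,0,0,0],[0,0,0.012,0,0,0],[0,0,0.012,0,0,0],[0,0,0.012,0,0,0]])

```text
t: 28.82
tool_pos: [0.6137, 0.0708, 0.2139]
orientation: [1.99, 2.431, 0.0]
force: [0.6, 0.3, -1.3]
opening: 0.0456
gripper_force: 25.0
```

Emit:
arm_command(increments=[[0,0,0.004,0,0,0],[0,0,0.008,0,0,0],[0,0,0.008,0,0,0],[0,0,0.008,0,0,0],[0,0,0.008,0,0,0]])

```text
t: 29.45
tool_pos: [0.6138, 0.0708, 0.2131]
orientation: [1.99, 2.431, 0.0]
force: [-4.2, -0.1, 6.9]
opening: 0.0459
gripper_force: 25.0
```

Contact came at the expected height. Release, lift, then the picks box.

Emit:
arm_command(increments=[[0,0,-0.004,0,0,0],[0,0,-0.004,0,0,0],[0,0,-0.004,0,0,0],[0,0,-0.004,0,0,0],[0,0,-0.004,0,0,0]], fingers=-1)

```text
t: 30.08
tool_pos: [0.6136, 0.0708, 0.2128]
orientation: [-1.99, -2.431, 0.0]
force: [-0.4, 0.2, -1.1]
opening: 0.0904
gripper_force: 0.0
```

Emit:
arm_command(increments=[[0,0,-0.1,0,0,0],[0,0,-0.28,0,0,0],[0,0,-0.5,0,0,0],[0,0,-0.68,0,0,0],[0,0,-0.8,0,0,0]])

```text
t: 30.7
tool_pos: [0.614, 0.0708, 0.3774]
orientation: [1.988, 2.429, 0.005]
force: [-0.1, -0.1, -0.4]
opening: 0.0933
gripper_force: 0.0
```

Run:
```python
from h import *
plan((.6,-.1,.205,7),(.55,-.26,.205,2),(.4915,-.395,.205,-2.5),(.4915,-.395,.044,-2.5))
```

```text
t 30.7 grasp [0.6147 0.0709 0.2104] F [-0.1 -0.1 -0.4] open 0.0933 g 0.0
 [[-0.148, -0.043, 0.005, 0.0, 0.0, 0.004], [-0.329, -0.095, 0.011, 0.001, 0.0, 0.01], [-0.511, -0.147, 0.016, 0.001, 0.0, 0.015], [-0.692, -0.199, 0.022, 0.001, 0.0, 0.021], [-0.824, -0.237, 0.027, 0.001, 0.0, 0.024]]
 [[-0.137, -0.062, 0.0, 0.0, 0.0, 0.005], [-0.305, -0.138, 0.0, 0.0, 0.0, 0.011], [-0.473, -0.214, 0.0, 0.0, 0.0, 0.017], [-0.641, -0.29, 0.0, 0.0, 0.0, 0.023], [-0.764, -0.346, 0.0, 0.0, 0.0, 0.028]]
 [[-0.12, -0.057, 0.0, 0.0, 0.0, 0.005], [-0.266, -0.126, 0.0, 0.0, 0.0, 0.01], [-0.412, -0.196, 0.0, 0.0, 0.0, 0.016], [-0.558, -0.265, 0.0, 0.0, 0.0, 0.021], [-0.664, -0.316, 0.0, 0.0, 0.0, 0.025]]
 [[0.0, 0.0, 0.145, 0.0, 0.0, 0.0], [0.0, 0.0, 0.322, 0.0, 0.0, 0.0], [0.0, 0.0, 0.499, 0.0, 0.0, 0.0], [0.0, 0.0, 0.676, 0.0, 0.0, 0.0], [0.0, 0.0, 0.805, 0.0, 0.0, 0.0]]
```

Emit:
arm_command(increments=[[-0.15,-0.043,0,0,0,0.004],[-0.33,-0.095,0.01,0,0,0.01],[-0.51,-0.147,0.016,0,0,0.015],[-0.69,-0.2,0.022,0,0,0.021],[-0.824,-0.237,0.027,0,0,0.024]])

```text
t: 31.32
tool_pos: [0.5995, -0.1016, 0.3694]
orientation: [2.08, 2.352, 0.001]
force: [-1.2, -0.1, -0.2]
opening: 0.0928
gripper_force: 0.0
```

Emit:
arm_command(increments=[[-0.137,-0.062,0,0,0,0.005],[-0.305,-0.138,0,0,0,0.011],[-0.473,-0.214,0,0,0,0.017],[-0.641,-0.29,0,0,0,0.023],[-0.764,-0.346,0,0,0,0.028]])

```text
t: 31.95
tool_pos: [0.5494, -0.2617, 0.3695]
orientation: [2.182, 2.258, 0.0]
force: [-0.8, 0.1, 0.7]
opening: 0.093
gripper_force: 0.0
```

Emit:
arm_command(increments=[[-0.12,-0.057,0,0,0,0.005],[-0.266,-0.126,0,0,0,0.01],[-0.412,-0.196,0,0,0,0.016],[-0.558,-0.265,0,0,0,0.021],[-0.664,-0.316,0,0,0,0.025]])

```text
t: 32.58
tool_pos: [0.4909, -0.3965, 0.3691]
orientation: [2.269, 2.171, 0.0]
force: [0.5, 0.3, 0.8]
opening: 0.0929
gripper_force: 0.0
```

Run:
```python
from h import *
plan((.4915,-.395,.044,-2.5))
b=read_camera("scene")
k=lambda i,box:cv2.resize(i["image"][box[1]:box[3],box[0]:box[2],::-1],(390,390),interpolation=cv2.INTER_CUBIC)
cv2.imwrite("pics/k.png",np.hstack([k(b,(90,230,240,380)),k(b,(215,110,365,260))]))
c=read_camera("top");print(ray(c,414,169,.01))
```

```text
t 32.6 grasp [ 0.4911 -0.3967  0.2021] F [0.5 0.3 0.8] open 0.0929 g 0.0
 [[0.002, 0.0, 0.142, 0.0, 0.0, -0.0], [0.003, 0.001, 0.316, 0.0, 0.0, -0.0], [0.005, 0.001, 0.49, 0.0, 0.0, -0.0], [0.007, 0.001, 0.664, 0.0, 0.0, -0.0], [0.008, 0.002, 0.791, 0.0, 0.0, -0.0]]
[ 0.59140438 -0.42251008  0.01      ]
```

View pics/k.png

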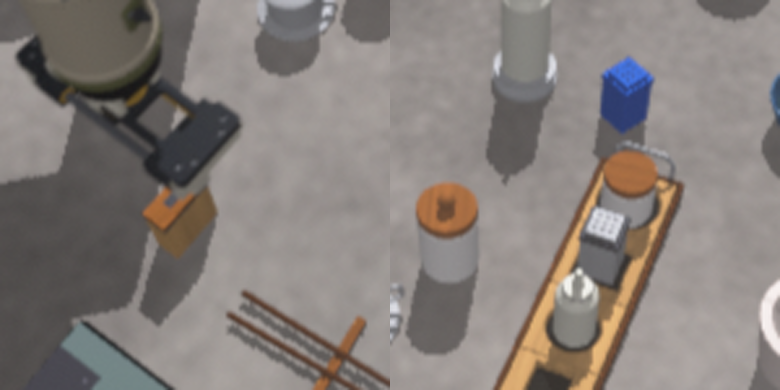

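The bottle, jar and shaker are all seated upright in the caddy. The picks box is at (180,215), under the gripper, so I'll descend.

Emit:
arm_command(increments=[[0,0,0.14,0,0,0],[0,0,0.32,0,0,0],[0,0,0.5,0,0,0],[0,0,0.68,0,0,0],[0,0,0.795,0,0,0]])

```text
t: 33.3
tool_pos: [0.4916, -0.3938, 0.2068]
orientation: [-2.266, -2.173, -0.001]
force: [0.0, -0.3, -0.2]
opening: 0.0929
gripper_force: 0.0
```

Emit:
arm_command(increments=[[0,0,0,0,0,0],[0,0,0,0,0,0],[0,0,0,0,0,0],[0,0,0,0,0,0],[0,0,0,0,0,0]], fingers=1, force=15)

```text
t: 33.92
tool_pos: [0.4917, -0.3954, 0.2092]
orientation: [2.268, 2.173, 0.0]
force: [-0.0, -0.0, -0.4]
opening: 0.0473
gripper_force: 0.0
```

Emit:
arm_command(increments=[[0,0,0,0,0,0],[0,0,0,0,0,0],[0,0,0,0,0,0],[0,0,0,0,0,0],[0,0,0,0,0,0]])

```text
t: 34.55
tool_pos: [0.4915, -0.3952, 0.2085]
orientation: [-2.269, -2.173, 0.0]
force: [-0.5, 0.2, -0.0]
opening: 0.028
gripper_force: 15.0
```

Run:
```python
from h import *
p=read_state()["tool_pos"]
plan((p[0],p[1],.165,-2.5),(.58,-.25,.165,4),(.65,-.108,.165,11.4),(.65,-.108,.09,11.4))
```

```text
t 34.5 grasp [ 0.4915 -0.3952  0.0415] F [-0.5  0.2 -0. ] open 0.0280 g 15.0
 [[0.0, -0.0, -0.111, -0.0, -0.0, 0.0], [0.0, -0.0, -0.247, -0.0, -0.0, 0.0], [0.0, -0.0, -0.383, -0.0, -0.0, 0.0], [0.0, -0.0, -0.519, -0.0, -0.0, 0.0], [0.0, -0.0, -0.617, -0.0, -0.0, 0.0]]
 [[0.134, 0.074, 0.0, 0.0, 0.0, -0.006], [0.298, 0.164, 0.0, 0.0, 0.0, -0.014], [0.462, 0.254, 0.0, 0.0, 0.0, -0.022], [0.626, 0.345, 0.0, 0.0, 0.0, -0.03], [0.745, 0.41, 0.0, 0.0, 0.0, -0.036]]
 [[0.123, 0.072, 0.0, 0.0, 0.0, -0.007], [0.274, 0.159, 0.0, 0.0, 0.0, -0.016], [0.424, 0.247, 0.0, 0.0, 0.0, -0.025], [0.574, 0.335, 0.0, 0.0, 0.0, -0.035], [0.684, 0.399, 0.0, 0.0, 0.0, -0.041]]
 [[0.0, 0.0, 0.067, 0.0, 0.0, 0.0], [0.0, 0.0, 0.15, 0.0, 0.0, 0.0], [0.0, 0.0, 0.232, 0.0, 0.0, 0.0], [0.0, 0.0, 0.315, 0.0, 0.0, 0.0], [0.0, 0.0, 0.375, 0.0, 0.0, 0.0]]
```

Emit:
arm_command(increments=[[0,0,-0.08,0,0,0],[0,0,-0.23,0,0,0],[0,0,-0.39,0,0,0],[0,0,-0.53,0,0,0],[0,0,-0.617,0,0,0]])

```text
t: 35.17
tool_pos: [0.4918, -0.3955, 0.3349]
orientation: [2.266, 2.171, 0.0]
force: [-0.9, 0.5, -1.0]
opening: 0.0279
gripper_force: 15.0
```

Emit:
arm_command(increments=[[0.1,0.055,0,0,0,-0.005],[0.28,0.154,0,0,0,-0.014],[0.46,0.254,0,0,0,-0.022],[0.626,0.345,0,0,0,-0.03],[0.745,0.41,0,0,0,-0.036]])

```text
t: 35.8
tool_pos: [0.5806, -0.2468, 0.3302]
orientation: [-2.137, -2.299, 0.0]
force: [-0.1, -0.4, -1.7]
opening: 0.0281
gripper_force: 15.0
```

Emit:
arm_command(increments=[[0.13,0.076,0,0,0,-0.008],[0.3,0.175,0,0,0,-0.018],[0.46,0.268,0,0,0,-0.028],[0.61,0.356,0,0,0,-0.037],[0.684,0.399,0,0,0,-0.041]])

```text
t: 36.42
tool_pos: [0.6501, -0.1049, 0.3303]
orientation: [-1.984, -2.432, 0.001]
force: [0.1, 0.5, -1.9]
opening: 0.0283
gripper_force: 15.0
```

Emit:
arm_command(increments=[[0,0,0.067,0,0,0],[0,0,0.15,0,0,0],[0,0,0.24,0,0,0],[0,0,0.33,0,0,0],[0,0,0.375,0,0,0]])

```text
t: 37.05
tool_pos: [0.6491, -0.1082, 0.2546]
orientation: [-1.989, -2.428, 0.002]
force: [-0.4, -0.1, -1.1]
opening: 0.0281
gripper_force: 15.0
```

Run:
```python
from h import *
plan((.65,-.108,.053,11.4),fr=(.3,.6,.9,1,1))
b=read_camera("scene")
save(b,"l.png",(210,170,330,290),5)
```

```text
t 37.0 grasp [ 0.6486 -0.1081  0.0876] F [-0.4 -0.1 -1.1] open 0.0281 g 15.0
 [[-0.0, 0.002, 0.052, -0.0, -0.0, -0.0], [-0.0, 0.003, 0.104, -0.0, -0.0, -0.0], [-0.0, 0.005, 0.156, -0.001, -0.0, -0.0], [-0.0, 0.005, 0.173, -0.001, -0.0, -0.0], [-0.0, 0.005, 0.173, -0.001, -0.0, -0.0]]
```

View pics/l.png

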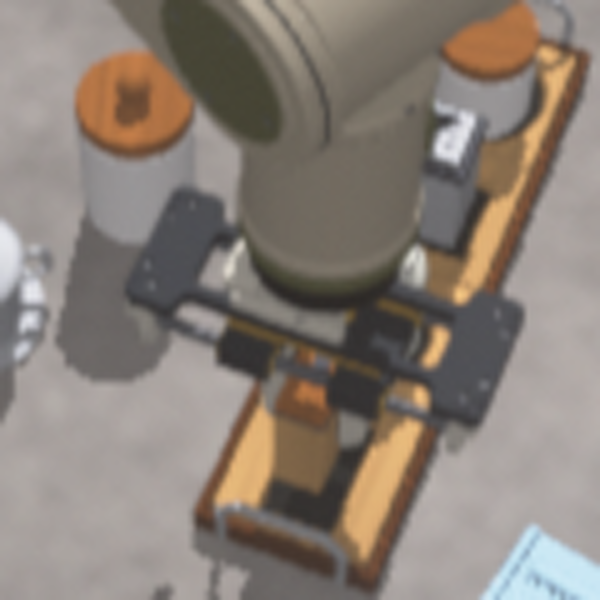

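Run:
```python
from h import *
b=read_camera("scene");a=np.radians(11.4);X=np.array([np.cos(a),np.sin(a),0]);Y=np.array([-np.sin(a),np.cos(a),0])
def cr(p):
    u,v=proj(b,p);return round((u-210+.5)*5-.5),round((v-170+.5)*5-.5)
g=read_state()["tool_pos"];plan()
B=np.array([g[0],g[1],g[2]-.167-.0415]);F=np.array([.6497,-.108,.02])
for n,o,hx,hy in(("box",B,.014,.03),("recess",F,.022,.038)):
    print(n,[cr(o+sx*hx*X-hy*Y) for sx in(-1,1)])
```

```text
t 37.1 grasp [ 0.6488 -0.1079  0.0881] F [-0.6  0.2 -1.5] open 0.0278 g 15.0
box [(273, 479), (322, 498)]
recess [(254, 509), (329, 538)]
```

The box lies over the oblong recess, with projected corners agreeing to a few mm. I'll lower it.

Emit:
arm_command(increments=[[0,0,0.04,0,0,0],[0,0,0.09,0,0,0],[0,0,0.13,0,0,0],[0,0,0.165,0,0,0],[0,0,0.18,0,0,0]])

```text
t: 37.78
tool_pos: [0.6496, -0.1077, 0.2201]
orientation: [-1.989, -2.431, 0.001]
force: [0.1, 0.6, -0.6]
opening: 0.0282
gripper_force: 15.0
```

Emit:
arm_command(increments=[[0,0,0.005,0,0,0],[0,0,0.01,0,0,0],[0,0,0.012,0,0,0],[0,0,0.012,0,0,0],[0,0,0.012,0,0,0]])

```text
t: 38.4
tool_pos: [0.6499, -0.1078, 0.2187]
orientation: [1.99, 2.431, 0.0]
force: [0.3, -0.4, -1.7]
opening: 0.0281
gripper_force: 15.0
```

Emit:
arm_command(increments=[[0,0,0.004,0,0,0],[0,0,0.006,0,0,0],[0,0,0.006,0,0,0],[0,0,0.006,0,0,0],[0,0,0.006,0,0,0]])

```text
t: 39.02
tool_pos: [0.6499, -0.1078, 0.2174]
orientation: [1.99, 2.431, -0.0]
force: [-0.3, -0.3, -1.1]
opening: 0.0282
gripper_force: 15.0
```

Emit:
arm_command(increments=[[0,0,0.003,0,0,0],[0,0,0.006,0,0,0],[0,0,0.006,0,0,0],[0,0,0.006,0,0,0],[0,0,0.006,0,0,0]])

```text
t: 39.65
tool_pos: [0.6499, -0.1078, 0.2165]
orientation: [1.99, 2.431, 0.0]
force: [-2.9, 0.3, 5.5]
opening: 0.0277
gripper_force: 15.0
```

Seated. Release, lift, and move clear of the view.

Emit:
arm_command(increments=[[0,0,-0.003,0,0,0],[0,0,-0.003,0,0,0],[0,0,-0.003,0,0,0],[0,0,-0.003,0,0,0],[0,0,-0.003,0,0,0]], fingers=-1)

```text
t: 40.28
tool_pos: [0.6499, -0.1078, 0.2167]
orientation: [1.99, 2.431, 0.0]
force: [-0.1, 0.2, -0.0]
opening: 0.0735
gripper_force: 0.0
```

Emit:
arm_command(increments=[[0,0,0,0,0,0],[0,0,-0.15,0,0,0],[0,0,-0.4,0,0,0],[0,0,-0.7,0,0,0],[0,0,-0.9,0,0,0]])

```text
t: 40.9
tool_pos: [0.6501, -0.1079, 0.4006]
orientation: [1.988, 2.429, 0.003]
force: [-0.2, 0.6, -0.1]
opening: 0.093
gripper_force: 0.0
```

Emit:
arm_command(increments=[[-0.15,-0.1,0,0,0,0],[-0.35,-0.25,0,0,0,0],[-0.55,-0.4,0,0,0,0],[-0.75,-0.55,0,0,0,0],[-0.9,-0.65,0,0,0,0]])

```text
t: 41.52
tool_pos: [0.5568, -0.3118, 0.3969]
orientation: [1.991, 2.43, -0.0]
force: [0.2, -0.3, -0.0]
opening: 0.0929
gripper_force: 0.0
```

Emit:
arm_command(increments=[[-0.1,-0.15,0,0,0,0],[-0.2,-0.3,0,0,0,0],[-0.3,-0.35,0,0,0,0],[-0.3,-0.4,0,0,0,0],[-0.3,-0.4,0,0,0,0]])

```text
t: 42.15
tool_pos: [0.4915, -0.3844, 0.3966]
orientation: [-1.99, -2.431, -0.001]
force: [0.5, 0.3, 0.8]
opening: 0.0929
gripper_force: 0.0
```

Run:
```python
from h import *
plan()
b=read_camera("scene");t=read_camera("top")
cv2.imwrite("pics/m.png",np.hstack([cv2.resize(i["image"][y:y+180,x:x+180,::-1],(400,400),interpolation=cv2.INTER_CUBIC) for i,x,y in((b,180,115),(t,160,85))]))
```

```text
t 42.1 grasp [ 0.4915 -0.3843  0.2296] F [0.5 0.3 0.8] open 0.0929 g 0.0
```

View pics/m.png

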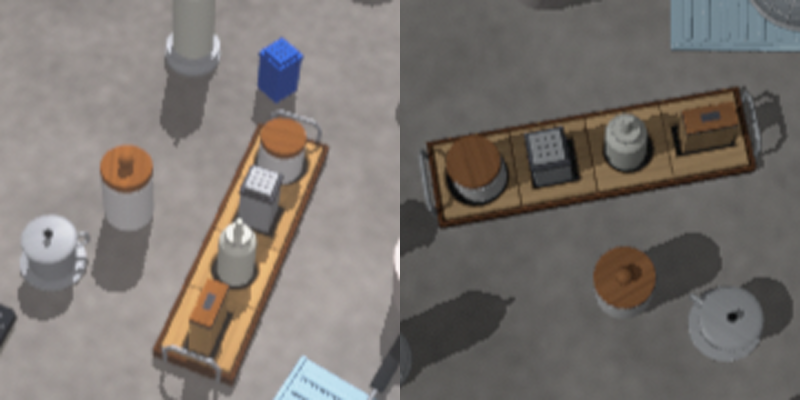

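All four stand upright in their own recesses: in the right half, jar (475,170), shaker (548,155), bottle (627,140) and picks (710,127). The tea jar, big bottle and blue shaker have not moved.

```bash
python3 -c "
from plant import *
print(close_job())"
```

```text
the job is handed in; nothing more can be done
None
```

The job is handed in: the bottle, jar, shaker and picks box were placed in that order, upright in their own recesses and released, and the look-alikes were not touched (42 s of the 138 s allowed).

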